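Everything on charge before lights out

ROBOT

A 6-joint arm with a two-finger parallel gripper is mounted at the origin on the work surface. World frame = base frame: x ahead of the robot, y to its left, z up, the work surface at z = 0. Lengths are in m, angles in rad, forces in N, time in s.
With the tool pointing down it reaches from about 0.35 to 0.725 m from the base axis. Payload 4.3 kg.
Tool frame: the origin (TCP) lies at the very end of the fingers, on their centre line; the grasp point (between the pads) lies 19 mm behind it (ctrl.grip_point_offset is the z of the grasp point in the tool frame, in m); z points along the fingers, y is the line along which they close (so a half turn about z gives the same grasp; the last joint's range is limited). The gripper opens to 85 mm and grips with 20 to 120 N. Pads are 22 mm wide; open, the fingers measure 114 mm over their backs; the gripper's body (76 mm by 85 mm) begins 54 mm behind the grasp point. The pads swing forward as they close: fully open they stand 13 mm farther back than shut.
Start: joints at [1.127, 0.377, 0.081, 1.274, 0, 1.46], TCP at [0.188, 0.543, 0.231] pointing down, gripper open.
Joint ranges: [-2.72, 2.72], [-0.84, 1.66], [-1.02, 1.22], [-1.77, 2.12], [-1.37, 1.28], [-3.14, 3.14]. Speed limits (rad/s): [2.57, 2.57, 3.14, 3.14, 3.14, 3.14].

INTERFACE

Orientations are given as a rotation vector (axis times angle).
In Python, from plant import ctrl, optics gives the robot as it stands. Calls block until the motion is done:
- ctrl.move_ptp(position, orientation): joint-space move of the TCP to a pose.
- ctrl.move_straight(position, max_speed=0.15, frame=None, until_force=None): straight line of the TCP; frame=None keeps the orientation; max_speed is the mean speed in m/s. With until_force (N) it stops when the force on the tool has changed by that much, and returns True; else False.
- ctrl.set_joints(angles): joint-space move.
- ctrl.set_gripper(opening): opening from 0.0 (shut) to 1.0 (fully open); the grip force is fixed at half the most; returns when the fingers have stopped.
- ctrl.hold(seconds).
- ctrl.inverse_kinematics(position, orientation): joint angles nearest the present ones, or None.
- optics.capture(name): name is "scene" or "top" or "wrist"; returns a dict with "img" (400x640x3 uint8, red, green, blue), "intrinsics" (3x3 intrinsics, pixels), "pose" (4x4, takes a point from camera to world coordinates); the wrist camera has in their place "hand_eye" (4x4, takes a point from camera to tool coordinates, whose origin is the TCP and whose axes are the flange's). Camera axes: x right, y down, z forward; pixel columns grow to the right and rows downward; lengths in m; the calibration is good to about 2 mm. The wrist camera is an equidistant fisheye: a pixel r from the principal point sees the ray r / f radians off the axis. A picture is of the moment at which its call begins: read the wrist's pose just before it. There is no depth.
A pose or a line that the arm cannot do raises ctrl.IKError and nothing moves.
- ctrl.close_job(): hands the job in; it is judged then, once.
Readings, each from a call of its own:
- ctrl.current_clock(): time.
- ctrl.current_joint_positions(): joint angles.
- ctrl.current_qvel(): joint speeds.
- ctrl.current_effort(): joint torques, N m.
- ctrl.current_position(): TCP position.
- ctrl.current_orientation(): TCP orientation.
- ctrl.current_force(): force on the tool from outside, world axes, zero at the start.
- ctrl.current_ft_torque(): the same for the moment, N m.
- ctrl.current_width(): opening from 0.0 (shut) to 1.0 (fully open).
- ctrl.current_finger_force(): force on a finger pad.
Only numpy, scipy, OpenCV 4.12 (cv2) and the standard library are available. Lean on these libraries where they do the work, as an engineer would, in place of code of your own. Each camera call takes 0.05 s, during which the arm holds its last target. There are 200 camera calls.

TASK

Put the bedside things on charge: lay the blue phone squarely in the middle of the wooden phone rest and seat the green and the orange battery pack flat in the charger bay of its own colour. Only when those three are in place and let go, move the little yellow lantern and stand it in the middle of its round pad. Leave the fan and the steel cup of pens standing where they are.

Things in the scene. Friction and masses are not known exactly. Their poses are not given: they have to be found in the camera images.
- phone: compact blue phone lying flat, dark screen up: 112 mm long (its x), 58 mm wide (its y), 12 mm thick; about 0.15 kg, loose. Origin: centre of its underside. Its long side lies within about 20 degrees of the world x axis.
- green_pack: green fan battery pack: a rounded green block with a black band and a small brass contact strip on top, 76 mm long (its x), 42 mm wide (its y), 30 mm high; about 0.16 kg, loose. Origin: centre of its underside. It lies flat with its long side within about 20 degrees of the world x axis.
- orange_pack: orange fan battery pack: a rounded orange block with a black band and a small brass contact strip on top, 76 mm long (its x), 42 mm wide (its y), 30 mm high; about 0.16 kg, loose. Origin: centre of its underside. It lies flat with its long side within about 20 degrees of the world x axis.
- lantern: little round yellow lantern puck with a white top: yellow body 60 mm in diameter and 26 mm high, above it a white cap 40 mm in diameter up to 34 mm; about 0.14 kg, loose, upright. Origin: centre of its underside; yaw has no meaning.
- phone_rest: dark wooden phone rest, fixed: flat board 150 mm (its x) by 84 mm (its y), 12 mm thick, grey felt outline (114 by 60) and a white disc in the middle; at its +x end a lip 8 mm thick rises 10 mm above the board, inner face 67 mm from the centre. Origin: centre of its underside. The phone lies on top, long side along its x, either way round. Turned at most 20 degrees from world x.
- green_bay: green charger bay, fixed: open green tray with a black floor and two brass strips, outside 100 mm (its x) by 66 mm (its y), 14 mm high; inside 88 by 54 mm, floor 6 mm above the underside, walls 6 mm thick rising 8 mm above the floor. Origin: centre of its underside. Takes the green pack, long side along its x, either way round. Turned at most 20 degrees from world x.
- orange_bay: orange charger bay, fixed: open orange tray with a black floor and two brass strips, outside 100 mm (its x) by 66 mm (its y), 14 mm high; inside 88 by 54 mm, floor 6 mm above the underside, walls 6 mm thick rising 8 mm above the floor. Origin: centre of its underside. Takes the orange pack, long side along its x, either way round. Turned at most 20 degrees from world x.
- lantern_pad: round black charging pad, fixed, 90 mm in diameter and 8 mm thick, with a yellow circle 64 mm in diameter on its flat top. Origin: centre of its underside.
- fan: white battery fan, loose, to be left alone: round base 110 mm in diameter with a red press button, wheel 156 mm in diameter, 223 mm high overall; on the far left or the far right of the table. Origin: centre of its underside.
- cup: steel cup with two green pens, loose, to be left alone: rim 76 mm in diameter, 95 mm high, pens to 155 mm; on the side of the table where the fan is not. Origin: centre of its underside.

How it is judged:
By the outcome, as a careful person would: the job done as asked, in the order asked, and still so for the second after the job is handed in, with the robot touching nothing.
It also fails if it takes over 112 s, if anything falls off the work surface, if the arm or the gripper's body presses on something with over 40 N, if the wrist force passes 120 N, or if a joint passes its speed limit or range.

## Working session

There is one attempt and no reset: what is moved stays moved. The work goes in short steps, each a Python script; the robot and the scene stay as the last script left them, time stands still between calls to the robot, and variables do not carry over. Pictures are saved under pics/ and viewed, at most 14 in all, crops included, and the job is handed in when it is done.

```bash
mkdir -p pics; ls
python3 - <<'E'
from plant import ctrl, optics
import cv2,numpy as np
for n in("top","scene"):
    c=optics.capture(n); cv2.imwrite(f"pics/{n}0.png",c["img"][:,:,::-1]); np.savez(f"{n}0.npz",**{k:v for k,v in c.items() if k!="name"})
    print(n,c["intrinsics"],c["pose"])
print(ctrl.current_clock(),ctrl.grip_point_offset,ctrl.current_orientation())
E
```

```text
pics
top [[406.00574957   0.         319.30873575]
 [  0.         406.00574957 207.06399855]
 [  0.           0.           1.        ]] [[-8.73528271e-03 -9.89252916e-01  1.45953291e-01  2.63825922e-01]
 [-9.99959347e-01  8.96805658e-03  9.36933463e-04 -2.39419822e-02]
 [-2.23578153e-03 -1.45939173e-01 -9.89291039e-01  1.73076098e+00]
 [ 0.00000000e+00  0.00000000e+00  0.00000000e+00  1.00000000e+00]]
scene [[375.75764534   0.         323.46742615]
 [  0.         375.75764534 200.39505634]
 [  0.           0.           1.        ]] [[-1.70841087e-01  8.21314069e-01 -5.44294519e-01  1.15718408e+00]
 [ 9.85298236e-01  1.42879886e-01 -9.36628230e-02  1.00416796e-01]
 [ 8.42144518e-04 -5.52293888e-01 -8.33649058e-01  1.06168027e+00]
 [ 0.00000000e+00  0.00000000e+00  0.00000000e+00  1.00000000e+00]]
0.1 -0.0187 [-5.21768460e-01 -3.09742143e+00  2.82540918e-03]
```

View pics/top0.png

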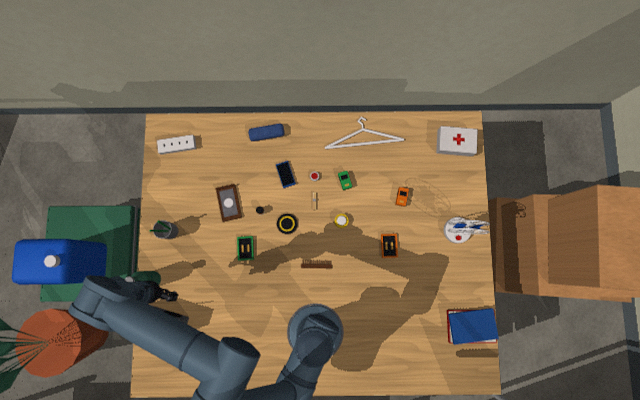

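View pics/scene0.png

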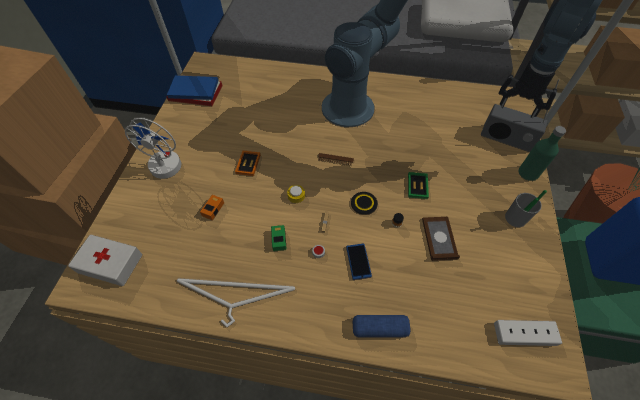

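The top view shows the phone (286,174), rest (229,203), green pack (345,180), orange pack (402,196), green bay (246,248), orange bay (390,245), lantern (341,219), pad (287,224), fan (458,230) and cup (165,229). The scene view agrees with this. I'll take coarse positions from it, then refine them with the wrist camera.

```bash
cat > h.py <<'E'
from plant import ctrl, optics
import cv2, numpy as np
from scipy.spatial.transform import Rotation as R
def down(yaw):
    # tool z down, tool y (closing line) at world angle yaw+90deg, tool x along yaw
    x=np.array([np.cos(yaw),np.sin(yaw),0]); z=np.array([0,0,-1.]); 
    return R.from_matrix(np.c_[x,np.cross(z,x),z]).as_rotvec()
def wristcap():
    T=np.eye(4); T[:3,:3]=R.from_rotvec(ctrl.current_orientation()).as_matrix(); T[:3,3]=ctrl.current_position()
    c=optics.capture("wrist"); c["pose"]=T@c["hand_eye"]; c["fish"]=True; return c
def rays(c,px):
    K=c["intrinsics"]; p=(np.asarray(px,float).reshape(-1,2)-K[:2,2])/[K[0,0],K[1,1]]
    if c.get("fish"):
        r=np.linalg.norm(p,axis=1,keepdims=True)+1e-12; d=np.c_[p/r*np.sin(r),np.cos(r)]
    else: d=np.c_[p,np.ones(len(p))]
    return c["pose"][:3,3], d@c["pose"][:3,:3].T
def cast(c,px,z):
    o,d=rays(c,px); return o+d*((z-o[2])/d[:,2])[:,None]
def project(c,P):
    K=c["intrinsics"]; T=np.linalg.inv(c["pose"]); q=np.asarray(P).reshape(-1,3)@T[:3,:3].T+T[:3,3]
    if c.get("fish"):
        n=np.linalg.norm(q[:,:2],axis=1,keepdims=True); p=q[:,:2]/n*np.arctan2(n,q[:,2:])
    else: p=q[:,:2]/q[:,2:]
    return p*[K[0,0],K[1,1]]+K[:2,2]
E
python3 - <<'E'
from h import *
c=dict(np.load("top0.npz"))
for n,p,z in [("phone",(286,174),.012),("rest",(229,203),.012),("green",(345,180),.03),("orange",(402,196),.03),("gbay",(246,248),.01),("obay",(390,245),.01),("lantern",(341,219),.03),("pad",(287,224),.008),("fan",(458,230),.03),("cup",(165,229),.05),("red",(315,176),.02),("blk",(260,210),.02),("peg",(314,200),.01)]:
    print(n,cast(c,p,z)[0].round(3))
w=wristcap(); print(w["intrinsics"],w["hand_eye"].round(3))
for yw in (0,np.pi,):
  for p in [(.5,.15),(.5,-.15),(.45,0)]:
    print(yw,p,ctrl.inverse_kinematics([*p,.35],down(yw)))
E
```

```text
phone [0.663 0.121 0.012]
rest [0.539 0.365 0.012]
green [ 0.631 -0.133  0.03 ]
orange [ 0.559 -0.374  0.03 ]
gbay [0.346 0.289 0.01 ]
obay [ 0.353 -0.32   0.01 ]
lantern [ 0.463 -0.113  0.03 ]
pad [0.446 0.116 0.008]
fan [ 0.412 -0.603  0.03 ]
cup [0.425 0.62  0.05 ]
red [ 0.652 -0.005  0.02 ]
blk [0.506 0.23  0.02 ]
peg [0.549 0.    0.01 ]
[[309.70691629   0.         319.15922941]
 [  0.         309.70691629 202.06075478]
 [  0.           0.           1.        ]] [[-0.001 -0.956 -0.292  0.074]
 [ 1.    -0.001 -0.    -0.001]
 [ 0.    -0.292  0.956 -0.143]
 [ 0.     0.     0.     1.   ]]
0 (0.5, 0.15) [ 0.16989683  0.2690522   0.23372481  1.53546894  0.         -2.97169582]
0 (0.5, -0.15) [-0.41301676  0.2690522   0.23372481  1.53546894  0.          2.72857589]
0 (0.45, 0) [-0.14113474  0.11622264  0.04328285  1.49785653  0.          3.00045791]
3.141592653589793 (0.5, 0.15) [0.16989683 0.2690522  0.23372481 1.53546894 0.         0.16989683]
3.141592653589793 (0.5, -0.15) [-0.41301676  0.2690522   0.23372481  1.53546894  0.         -0.41301676]
3.141592653589793 (0.45, 0) [-0.14113474  0.11622264  0.04328285  1.49785653  0.         -0.14113474]
```

Run:
```python
from h import *
tiles=[]
for i,p in enumerate([(.40,.30,.25),(.52,.11,.25),(.5,-.12,.25),(.40,-.33,.25)]):
    ctrl.move_ptp(p,down(np.pi)); ctrl.hold(.2)
    c=wristcap(); np.savez(f"w{i}.npz",**c); cv2.imwrite(f"pics/w{i}.png",c["img"][:,:,::-1]); tiles.append(cv2.resize(c["img"][:,:,::-1],(400,250)))
cv2.imwrite("pics/tiles.png",np.vstack([np.hstack(tiles[:2]),np.hstack(tiles[2:])])); print(ctrl.current_clock())
```

```text
5.1167
```

View pics/tiles.png

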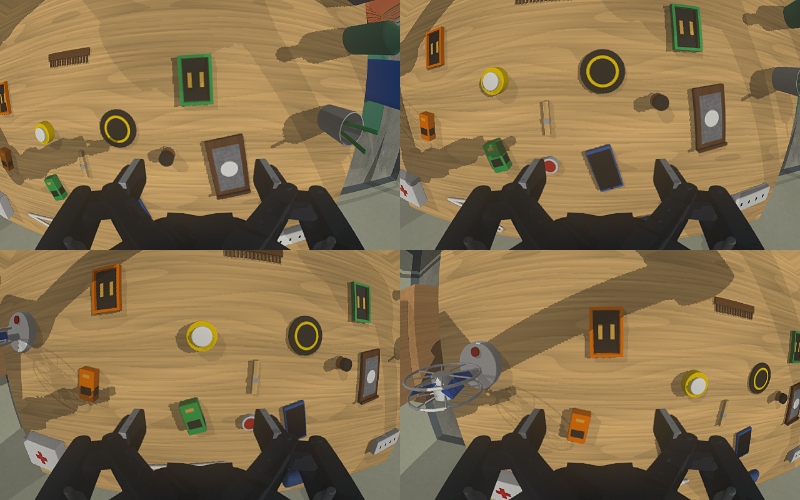

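The tiles show everything clearly: green bay and rest in w0, pad, phone and green pack in w1, lantern in w2, and orange bay and orange pack in w3. Next I'll measure outlines on their height planes.

```bash
cat >> h.py <<'E'
def masks(img):
    h=cv2.cvtColor(img,cv2.COLOR_RGB2HSV); H,S,V=[h[...,i].astype(int) for i in range(3)]
    return dict(green=(H>50)&(H<80)&(S>120)&(V>50), orange=(H>6)&(H<16)&(S>195)&(V>100), yellow=(H>22)&(H<33)&(S>170)&(V>110),
      dark=(V<75), white=(S<50)&(V>165), blue=(H>100)&(H<130)&(S>90), felt=(S<60)&(V>60)&(V<150), brown=(S>70)&(V<100)&(H<20), notwood=~((H>8)&(H<22)&(S>70)&(S<170)&(V>100)))
def outline(c,m,guess,z,rad=.09,close=5,zg=None):
    """hull points (metres, plane z) of the mask component nearest to the guess"""
    u=project(c,[[*guess,z]])[0]; m=m.astype(np.uint8)
    px=[np.linalg.norm(project(c,[[guess[0]+rad*np.cos(a),guess[1]+rad*np.sin(a),z]])[0]-u) for a in (0,1.57)]
    k=np.zeros_like(m); cv2.circle(k,tuple(int(v) for v in u),int(max(px)),1,-1); m=m&k
    m=cv2.morphologyEx(m,cv2.MORPH_CLOSE,np.ones((close,close),np.uint8))
    cs,_=cv2.findContours(m,cv2.RETR_EXTERNAL,cv2.CHAIN_APPROX_NONE)
    ct=max(cs,key=cv2.contourArea)
    return cast(c,ct.reshape(-1,2),z)[:,:2]
def rect(P):
    (cx,cy),(w,h),a=cv2.minAreaRect((P*1000).astype(np.float32))
    if w<h: w,h,a=h,w,a+90
    a=(a+90)%180-90
    return np.round([cx,cy,w,h,a],1)
E
python3 - <<'E'
from h import *
W=[dict(np.load(f"w{i}.npz")) for i in range(4)]; M=[masks(c["img"]) for c in W]
def go(n,i,col,g,z,rad=.09,close=5):
    try: print(n,f"w{i}",col,rect(outline(W[i],M[i][col],g,z,rad,close)), "cam",W[i]["pose"][:2,3].round(3))
    except Exception as e: print(n,i,"fail",e)
for i in(0,1):
    go("gbay",i,"green",(.346,.289),.014); go("gbay fl",i,"dark",(.346,.289),.006,.06)
    go("pad y",i,"yellow",(.446,.116),.008,.06); go("pad",i,"dark",(.446,.116),.008,.06)
    go("rest disc",i,"white",(.539,.365),.012,.05); go("rest felt",i,"felt",(.539,.365),.012,.1); go("rest",i,"notwood",(.539,.365),.012,.1)
for i in(1,2): 
    go("phone",i,"blue",(.663,.121),.012,.08); go("green",i,"green",(.631,-.133),.03,.07,15); 
    go("lant y",i,"yellow",(.463,-.113),.026,.06); go("lant w",i,"white",(.463,-.113),.034,.05)
for i in(2,3): go("obay",i,"orange",(.353,-.32),.014); go("obay fl",i,"dark",(.353,-.32),.006,.06); go("orange",i,"orange",(.559,-.374),.03,.07,15)
# zoom crops
def crop(i,g,s=70):
    u=project(W[i],[[*g,.01]])[0].astype(int); x,y=np.clip(u,s,[639-s,399-s]); return cv2.resize(W[i]["img"][y-s:y+s,x-s:x+s,::-1],(260,260),interpolation=cv2.INTER_NEAREST)
a=[crop(0,(.346,.289)),crop(0,(.539,.365)),crop(1,(.663,.121)),crop(2,(.631,-.133)),crop(3,(.559,-.374)),crop(3,(.353,-.32))]
cv2.imwrite("pics/crops.png",np.vstack([np.hstack(a[:3]),np.hstack(a[3:])]))
E
```

```text
gbay w0 green [346.2 291.5  99.7  65.6   3.2] cam [0.325 0.3  ]
gbay fl w0 dark [345.5 291.9  86.9  52.4   3.4] cam [0.325 0.3  ]
pad y w0 yellow [449.3 114.9  63.8  62.9  -6.6] cam [0.325 0.3  ]
pad w0 dark [448.1 116.7  88.9  87.8  80.7] cam [0.325 0.3  ]
rest disc w0 white [541.8 366.9  39.2  38.4  41.8] cam [0.325 0.3  ]
rest felt w0 felt [541.6 367.  114.5  60.6  12.4] cam [0.325 0.3  ]
rest w0 notwood [542.7 366.7 160.7  84.8  12.5] cam [0.325 0.3  ]
gbay w1 green [346.8 289.7 100.3  70.2   2.9] cam [0.445 0.11 ]
gbay fl w1 dark [346.4 289.8  99.3  66.6   3. ] cam [0.445 0.11 ]
pad y w1 yellow [448.8 116.3  64.1  63.6 -89.7] cam [0.445 0.11 ]
pad w1 dark [448.8 115.7  87.6  86.2 -89.8] cam [0.445 0.11 ]
rest disc w1 white [541.7 368.   38.9  37.6   9.5] cam [0.445 0.11 ]
rest felt w1 felt [541.6 367.1 114.9  60.2  12.2] cam [0.445 0.11 ]
rest w1 notwood [542.8 367.4 156.6  94.8  12.5] cam [0.445 0.11 ]
phone w1 blue [662.8 123.2 112.1  56.5  18.5] cam [0.445 0.11 ]
green w1 green [ 628.2 -125.5   78.    57.4   16.9] cam [0.445 0.11 ]
lant y w1 yellow [ 457.7 -110.    70.2   58.3   86.7] cam [0.445 0.11 ]
lant w w1 white [ 457.6 -115.    37.4   37.1  -43.5] cam [0.445 0.11 ]
phone w2 blue [644.9 112.3  82.3  53.4  11.3] cam [ 0.426 -0.12 ]
green w2 green [ 627.3 -133.6   83.6   43.9   16.8] cam [ 0.426 -0.12 ]
lant y w2 yellow [ 457.6 -115.7   58.1   57.4  -89.8] cam [ 0.426 -0.12 ]
lant w w2 white [ 457.4 -115.2   37.1   36.3  -89.8] cam [ 0.426 -0.12 ]
obay w2 orange [ 351.4 -314.2  100.4   71.5    1.3] cam [ 0.426 -0.12 ]
obay fl w2 dark [ 349.9 -320.6   88.1   52.9    1.8] cam [ 0.426 -0.12 ]
orange w2 orange [ 556.  -368.4   83.7   53.   -12.7] cam [ 0.426 -0.12 ]
obay w3 orange [ 351.7 -317.1   99.6   65.     1. ] cam [ 0.326 -0.33 ]
obay fl w3 dark [ 351.2 -317.2   86.    51.8    0.9] cam [ 0.326 -0.33 ]
orange w3 orange [ 552.6 -375.5   87.6   40.4  -13.2] cam [ 0.326 -0.33 ]
```

View pics/crops.png

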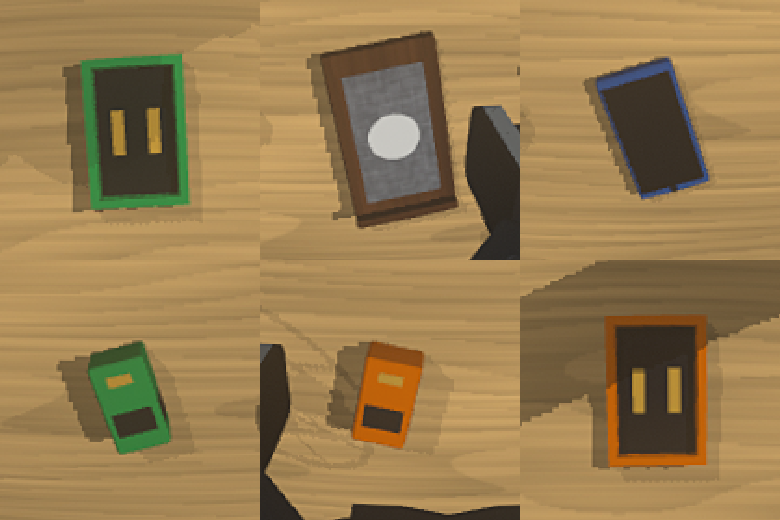

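The crops show flat top faces clearly brighter than the near sides, and the rest's lip is at the far (+x) end. I'll restrict the packs to their top faces and check the phone screen.

Run:
```python
from h import *
W=[dict(np.load(f"w{i}.npz")) for i in range(4)]; M=[masks(c["img"]) for c in W]
for n,i,col,g in [("green",2,"green",(.631,-.133)),("green",1,"green",(.631,-.133)),("orange",3,"orange",(.559,-.376)),("orange",2,"orange",(.559,-.376))]:
    V=W[i]["img"].max(2).astype(int); m=M[i][col]
    u=project(W[i],[[*g,.03]])[0].astype(int); q=np.zeros_like(m); q[u[1]-50:u[1]+50,u[0]-50:u[0]+50]=1; q&=m
    t,_=cv2.threshold(V[q].astype(np.uint8).reshape(-1,1),0,255,cv2.THRESH_OTSU)
    print(n,i,t,rect(outline(W[i],q&(V>t),g,.03,.07,9)))
c=W[1]; print("screen",rect(outline(c,M[1]["dark"],(.663,.121),.012,.07)))
P=outline(c,M[1]["blue"]|M[1]["dark"],(.663,.121),.012,.075); print("phone",rect(P))
u=project(c,[[.663,.121,.012]])[0].astype(int); 
ax=np.array([np.cos(.32),np.sin(.32)])
for s in np.arange(-.07,.07,.004):
    p=project(c,[[*(np.array([.663,.123])+ax*s),.012]])[0].round().astype(int); print(round(s,3),c["img"][p[1],p[0]],end=" ")
```

```text
green 2 114.0 [ 632.5 -133.3   73.5   39.8   16.9]
green 1 114.0 [ 646.6 -128.4   44.    41.3   16.9]
orange 3 163.0 [ 558.8 -376.4   74.5   39.6  -13. ]
orange 2 154.0 [ 554.5 -374.6   64.6   40.   -12.5]
screen [667.9 122.6 103.4  54.2  18.1]
phone [662.6 122.5 113.6  57.1  17.8]
-0.07 [176 142  91] -0.066 [184 149  94] -0.062 [198 160 101] -0.058 [64 63 69] -0.054 [ 64  73 103] -0.05 [ 66  85 130] -0.046 [62 55 55] -0.042 [61 51 39] -0.038 [61 51 39] -0.034 [60 50 37] -0.03 [60 51 40] -0.026 [60 51 40] -0.022 [59 49 38] -0.018 [59 50 38] -0.014 [57 47 36] -0.01 [59 50 38] -0.006 [57 48 37] -0.002 [58 49 39] 0.002 [58 48 38] 0.006 [57 48 37] 0.01 [57 48 39] 0.014 [56 47 37] 0.018 [57 48 39] 0.022 [56 47 37] 0.026 [53 45 35] 0.03 [56 47 37] 0.034 [56 47 37] 0.038 [56 47 37] 0.042 [56 48 37] 0.046 [56 47 38] 0.05 [55 46 33] 0.054 [50 42 32] 0.058 [163 132  83] 0.062 [172 138  88] 0.066 [174 141  89]
```

```bash
cat >> h.py <<'E'
def at(x,y,yaw_deg,z): ctrl.move_ptp([x,y,z],down(np.pi+np.radians(yaw_deg)))
def z(zz,v=.15,f=None):
    p=ctrl.current_position(); return ctrl.move_straight([p[0],p[1],zz],max_speed=v,until_force=f)
def snap(name):
    ctrl.hold(.2); c=wristcap(); np.savez(name+".npz",**c); cv2.imwrite(f"pics/{name}.png",c["img"][:,:,::-1]); return c
E
python3 - <<'E'
from h import *
ctrl.set_gripper(.85)
at(.664,.1225,18,.14); c=snap("p0"); m=masks(c["img"])
print("screen",rect(outline(c,m["dark"],(.666,.1225),.012,.06)),"phone",rect(outline(c,m["dark"]|m["blue"],(.666,.1225),.012,.075)),c["pose"][:3,3])
z(.035); r=z(-.012,.03,4); print(r,ctrl.current_position(),ctrl.current_force(),ctrl.current_clock())
E
```

```text
screen [668.2 122.8 102.9  54.7  18.2] phone [664.5 122.7 110.   56.8  18.3] [0.59315792 0.09772958 0.2834607 ]
True [ 0.66470959  0.12168836 -0.00843506] [0.03439172 0.23383806 4.56380717] 9.75
```

View pics/p0.png

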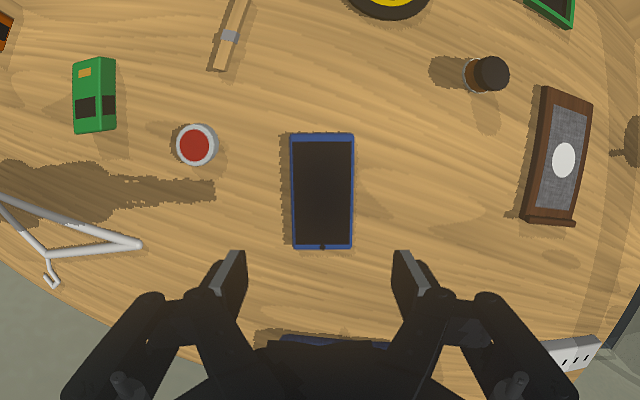

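The phone sits at rows 133–249, between the fingers and aligned with them. The fingertips touched the table with the TCP at −8 mm, so at this opening they sit about 8 mm behind the TCP. Now I'll grip and place it.

Run:
```python
from h import *
z(-.0025,.05); ctrl.set_gripper(.3); print("w",ctrl.current_width(),ctrl.current_finger_force())
z(.12); at(.5407,.3668,12.4,.12); print(ctrl.current_width()); z(.03); r=z(.005,.03,4); print(r,ctrl.current_position(),ctrl.current_force())
z(ctrl.current_position()[2]+.0005,.02)
ctrl.set_gripper(.85); z(.14); c=snap("p1"); m=masks(c["img"])
g=(.541,.367)
print("screen",rect(outline(c,m["dark"],g,.024,.06)),"phone",rect(outline(c,m["dark"]|m["blue"],g,.024,.075)),"rest",rect(outline(c,m["notwood"],g,.012,.1)),ctrl.current_clock())
```

```text
w 0.6606504652220349 65.45317769050598
0.6580512048595727
True [0.54189357 0.36555209 0.00982068] [ 0.00731285 -0.22976559  4.0887431 ]
screen [550.6 361.  111.5  62.7  12. ] phone [546.  367.8 120.5  79.5  12.3] rest [543.4 367.8 154.2  84.9  12.4] 15.5833
```

View pics/p1.png

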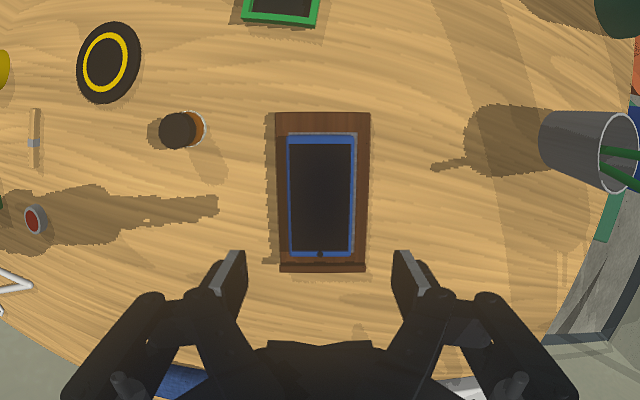

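The phone lies on the rest, rows 134–257, with an even felt border around it. I'll quantify with the blue outline against the board.

Run:
```python
from h import *
c=dict(np.load("p1.npz")); m=masks(c["img"]); h=cv2.cvtColor(c["img"],cv2.COLOR_RGB2HSV); bl=(h[...,0]>100)&(h[...,0]<130)&(h[...,1]>60)
a=np.radians(12.4); ax=np.array([np.cos(a),np.sin(a)]); n=np.array([-ax[1],ax[0]]); o=np.array([.5417,.367])
for nm,mm,zz in (("blue",bl,.024),("board",m["notwood"],.012)):
    P=outline(c,mm,o,zz,.095); q=(P-o)*1000; print(nm,rect(P),"along",(q@ax).min().round(1),(q@ax).max().round(1),"across",(q@n).min().round(1),(q@n).max().round(1))
def prof(d,zz,off=0):
    for s in np.arange(-84,84,1.0):
        p=project(c,[[*(o+d*s/1000+off*n),zz]])[0].round().astype(int); yield s,c["img"][p[1],p[0]]
last=None
for nm,d,off in(("along",ax,.012),("across",n,0)):
    print(nm,[(s,list(map(int,v))) for s,v in prof(d,.024,off) if (abs(s)>46 and abs(s)<78 if nm=="along" else 24<abs(s)<48)])
```

```text
blue [541.7 364.6 110.8  57.3  12.2] along -55.8 54.8 across -31.1 26.4
board [543.4 367.8 154.2  84.9  12.4] along -75.3 78.9 across -42.0 42.9
along [(np.float64(-77.0), [201, 164, 104]), (np.float64(-76.0), [177, 144, 90]), (np.float64(-75.0), [80, 54, 36]), (np.float64(-74.0), [98, 68, 44]), (np.float64(-73.0), [102, 71, 46]), (np.float64(-72.0), [102, 71, 46]), (np.float64(-71.0), [101, 71, 47]), (np.float64(-70.0), [102, 71, 45]), (np.float64(-69.0), [102, 71, 46]), (np.float64(-68.0), [101, 71, 46]), (np.float64(-67.0), [100, 70, 45]), (np.float64(-66.0), [100, 69, 45]), (np.float64(-65.0), [101, 70, 45]), (np.float64(-64.0), [101, 71, 46]), (np.float64(-63.0), [99, 69, 44]), (np.float64(-62.0), [100, 70, 46]), (np.float64(-61.0), [99, 69, 45]), (np.float64(-60.0), [100, 68, 43]), (np.float64(-59.0), [99, 64, 36]), (np.float64(-58.0), [105, 104, 104]), (np.float64(-57.0), [117, 115, 114]), (np.float64(-56.0), [54, 67, 99]), (np.float64(-55.0), [55, 80, 126]), (np.float64(-54.0), [59, 85, 134]), (np.float64(-53.0), [59, 87, 139]), (np.float64(-52.0), [60, 87, 140]), (np.float64
[... 2176 characters left out ...]
loat64(28.0), [113, 112, 107]), (np.float64(29.0), [82, 59, 41]), (np.float64(30.0), [81, 56, 37]), (np.float64(31.0), [90, 63, 43]), (np.float64(32.0), [92, 64, 41]), (np.float64(33.0), [90, 62, 40]), (np.float64(34.0), [90, 64, 43]), (np.float64(35.0), [88, 63, 42]), (np.float64(36.0), [87, 63, 41]), (np.float64(37.0), [89, 63, 42]), (np.float64(38.0), [86, 59, 40]), (np.float64(39.0), [96, 70, 46]), (np.float64(40.0), [166, 134, 86]), (np.float64(41.0), [197, 159, 103]), (np.float64(42.0), [196, 158, 101]), (np.float64(43.0), [205, 165, 105]), (np.float64(44.0), [208, 170, 109]), (np.float64(45.0), [207, 167, 106]), (np.float64(46.0), [206, 164, 108]), (np.float64(47.0), [201, 162, 103])]
```

The phone is square (12.2° against 12.4°) and centred lengthwise, but about 2.5 mm off towards −y. I'll regrip it and shift it, checking the arm's free-space tracking bias at the same time.

Run:
```python
from h import *
print("free",ctrl.current_position())
z(.03); z(.0105,.05); ctrl.set_gripper(.3); p=np.array(ctrl.current_position()); print("grip",p,ctrl.current_width())
z(p[2]+.006,.05); p=np.array(ctrl.current_position()); print(p); t=p+[-.0005,.0026,0]; ctrl.move_straight(t,max_speed=.03); ctrl.hold(.2); print("cmd",t,"got",ctrl.current_position())
r=z(.004,.03,4); print(r,ctrl.current_position()); ctrl.set_gripper(.85); z(.14); c=snap("p2")
h=cv2.cvtColor(c["img"],cv2.COLOR_RGB2HSV); bl=(h[...,0]>100)&(h[...,0]<130)&(h[...,1]>60)
print(rect(outline(c,bl,(.5417,.367),.024,.095)),rect(outline(c,masks(c["img"])["notwood"],(.5417,.367),.012,.1)),ctrl.current_clock())
```

```text
free [0.54136114 0.3652897  0.13898899]
grip [0.5426799  0.36599711 0.0112331 ] 0.6597590807457916
[0.54283946 0.36611107 0.01746183]
cmd [0.54233946 0.36871107 0.01746183] got [0.54220773 0.36864492 0.01728853]
True [0.54279521 0.36891886 0.01120721]
[542.  367.8 110.8  57.4  12.4] [543.5 367.5 154.2  84.9  12.4] 19.925
```

The phone is now at (542.0, 367.8) mm on a rest centre of about (541.7, 367.3). Next, the green pack.

```bash
cat >> h.py <<'E'
def go(x,y,yaw,zz):
    at(x,y,yaw,zz); ctrl.move_straight([x,y,zz],max_speed=.05)
def topface(c,col,g,zz):
    V=c["img"].max(2).astype(int); m=masks(c["img"])[col]
    u=project(c,[[*g,zz]])[0].astype(int); q=np.zeros_like(m); q[max(u[1]-70,0):u[1]+70,max(u[0]-70,0):u[0]+70]=1; q&=m
    t,_=cv2.threshold(V[q].astype(np.uint8).reshape(-1,1),0,255,cv2.THRESH_OTSU)
    return rect(outline(c,q&(V>t),g,zz,.07,11))
def pick(g,yaw,col,name):
    ctrl.set_gripper(.75); go(*g,yaw,.15); c=snap(name); r=topface(c,col,g,.03); print("face",r,"tcp",ctrl.current_position())
    if abs(r[2]-75)<4 and abs(r[3]-41)<3 and np.hypot(r[0]/1000-g[0],r[1]/1000-g[1])<.008: x,y,yw=r[0]/1000,r[1]/1000,r[4]
    else: x,y,yw=*g,yaw; print("kept guess")
    go(x,y,yw,.06); z(.010,.1); ctrl.set_gripper(.2); print("w",ctrl.current_width(),ctrl.current_position()); z(.13)
def place(b,yaw,col,name):
    go(*b,yaw,.13); z(.04); r=z(.011,.03,4); print("touch",r,ctrl.current_position(),ctrl.current_clock())
    ctrl.set_gripper(.62); z(.17); c=snap(name); print("pack",topface(c,col,b,.036),"clock",ctrl.current_clock())
E
python3 - <<'E'
from h import *
pick((.6325,-.1333),16.9,"green","g0"); place((.3462,.2916),3.2,"green","g1")
E
```

```text
face [ 632.8 -133.2   72.1   39.2   16.9] tcp [ 0.63253285 -0.13314668  0.14999883]
w 0.47826736178722984 [ 0.63594159 -0.13413434  0.01134005]
touch True [0.34679636 0.29142757 0.01730189] 28.75
pack [340.4 291.3  91.1  60.7   3.1] clock 30.45
```

```bash
python3 -c "
import cv2,numpy as np;a=[cv2.resize(cv2.imread(f'pics/{n}.png'),(400,250)) for n in('g0','g1')];cv2.imwrite('pics/gg.png',np.hstack(a))"
```

```text
(no output)
```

View pics/gg.png

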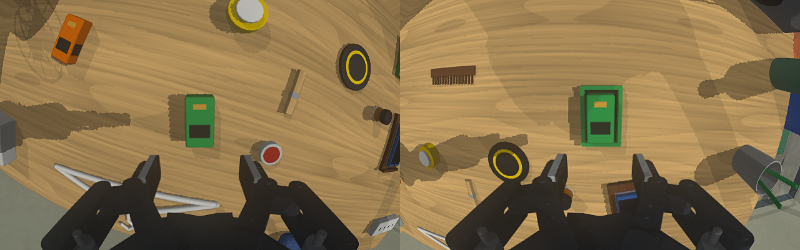

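The green pack is seated in its bay: touch height matches the floor, and it is at about (600,118) in the tile, inside the walls. I'll settle before gripping this time. Now orange.

```bash
sed -i 's/z(.010,.1); ctrl.set_gripper(.2)/z(.010,.1); ctrl.hold(.3); print(ctrl.current_position()); ctrl.set_gripper(.2)/' h.py
python3 - <<'E'
from h import *
at(.45,0,0,.17)
pick((.5588,-.3764),-13,"orange","o0"); place((.3515,-.3171),1.0,"orange","o1")
a=[cv2.resize(cv2.imread(f'pics/{n}.png'),(400,250)) for n in('o0','o1')];cv2.imwrite('pics/oo.png',np.hstack(a))
E
```

```text
face [ 559.2 -376.1   73.2   39.7  -12.7] tcp [ 0.55883773 -0.37619955  0.15008093]
[ 0.56128954 -0.37785013  0.01077756]
w 0.4782620552222526 [ 0.56121799 -0.37775761  0.01057462]
touch True [ 0.35284934 -0.31794942  0.01654865] 39.4
pack [ 355.3 -316.7   73.8   60.7    0.9] clock 41.1
```

View pics/oo.png

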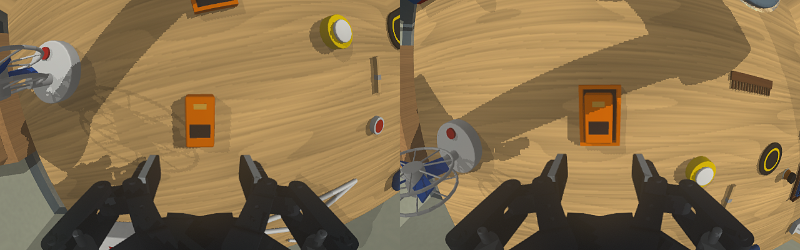

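Orange is seated too, with the touch 6 mm above the grip height. I'll zoom in on both bays, then do the lantern, correcting for the few mm of arm droop.

Run:
```python
from h import *
def cr(n,g):
    c=dict(np.load(n+".npz")); u=project(c,[[*g,.02]])[0].astype(int); return cv2.resize(c["img"][u[1]-70:u[1]+70,u[0]-70:u[0]+70,::-1],(390,390),interpolation=cv2.INTER_NEAREST)
cv2.imwrite("pics/bays.png",np.hstack([cr("g1",(.3462,.2916)),cr("o1",(.3515,-.3171))]))
```

```text
(no output)
```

View pics/bays.png

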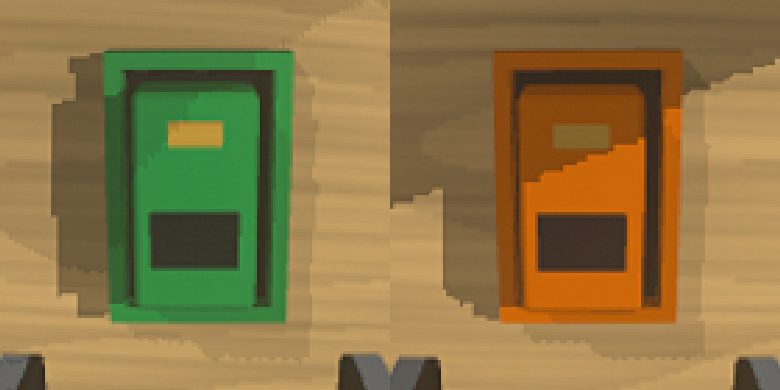

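```bash
python3 - <<'E'
from h import *
for n,g,a,b,l,r in(("g1",(.3462,.2916),83,307,133,259),("o1",(.3515,-.3171),86,309,518-390,645-390)):
    c=dict(np.load(n+".npz")); u=project(c,[[*g,.02]])[0].astype(int)-70
    px=lambda x,y:u+np.array([x,y])/(390/140)
    for zz in(.036,): print(n,cast(c,[px((l+r)/2,a),px((l+r)/2,b),px(l,200),px(r,200)],zz).round(4)[:,:2].tolist())
    print("bay",cast(c,[px(190,52),px(190,322)],.014).round(4)[:,:2].tolist())
E
python3 - <<'E'
from h import *
L=np.array([.4575,-.1154]); P=np.array([.4489,.116])
at(.42,-.2,0,.17); ctrl.set_gripper(.95); go(*L,0,.15); c=snap("l0"); m=masks(c["img"])
r=rect(outline(c,m["white"],L,.034,.04)); print("cap",r,"yel",rect(outline(c,m["yellow"]|m["white"],L,.026,.05)))
if np.hypot(*(r[:2]/1000-L))<.006: L=r[:2]/1000
go(*L,0,.05); z(.004,.08); ctrl.hold(.3); q=ctrl.current_position(); d=L-q[:2]; print("tcp",q)
ctrl.move_straight([L[0]+d[0],L[1],.001],max_speed=.03); ctrl.hold(.2); q=ctrl.current_position(); ctrl.set_gripper(.3); q=ctrl.current_position(); print("grip",q,ctrl.current_width())
off=np.array([L[0]-q[0],0]); z(.09)
T=P-off; go(*T,0,.09); z(.025); ctrl.hold(.3); q=np.array(ctrl.current_position()); print(q)
ctrl.move_straight([*(2*T-q[:2]),.025],max_speed=.03); ctrl.hold(.3); print("over",T,ctrl.current_position())
r=z(.002,.03,4); print(r,ctrl.current_position(),ctrl.current_clock())
E
```

```text
g1 [[0.3049, 0.2891], [0.3818, 0.2934], [0.3449, 0.2704], [0.3426, 0.3121]]
bay [[0.2968, 0.2866], [0.3967, 0.2921]]
o1 [[0.3112, -0.319], [0.3879, -0.3179], [0.3495, -0.3395], [0.3488, -0.2974]]
bay [[0.3021, -0.3197], [0.4019, -0.3182]]
cap [ 457.7 -115.3   36.8   36.3   89.9] yel [ 457.6 -115.5   59.7   58.8  -54.4]
tcp [ 0.45999549 -0.11623674  0.00440495]
grip [ 0.45570656 -0.11530597  0.00153711] 0.6825477627323085
[0.44818583 0.11499205 0.02582827]
over [0.44690656 0.116     ] [0.44563408 0.11700615 0.02496813]
True [0.44562764 0.11699065 0.00953795] 49.575
```

Run:
```python
from h import *
ctrl.set_gripper(.9); z(.17); c=snap("l1"); m=masks(c["img"]); g=(.448,.116)
print("cap",rect(outline(c,m["white"],g,.042,.04)),"pad",rect(outline(c,m["dark"]|m["yellow"]|m["white"],g,.008,.07)))
at(.40,.05,0,.25); ctrl.hold(.3); t=optics.capture("top"); s=optics.capture("scene"); c2=snap("l2")
m=masks(c2["img"]); print("cap",rect(outline(c2,m["white"],g,.042,.04)))
a=cv2.resize(c["img"],(400,250)); b=cv2.resize(c2["img"],(400,250)); 
cv2.imwrite("pics/fin.png",np.vstack([np.hstack([a,b]),np.hstack([cv2.resize(t["img"],(400,250)),cv2.resize(s["img"],(400,250))])])[:,:,::-1]); print(ctrl.current_clock())
```

```text
cap [447.7 116.   37.7  37.3  80.1] pad [ 4.487e+02  1.160e+02  8.750e+01  8.740e+01 -1.000e-01]
cap [447.9 116.3  36.3  36.  -90. ]
52.55
```

View pics/fin.png

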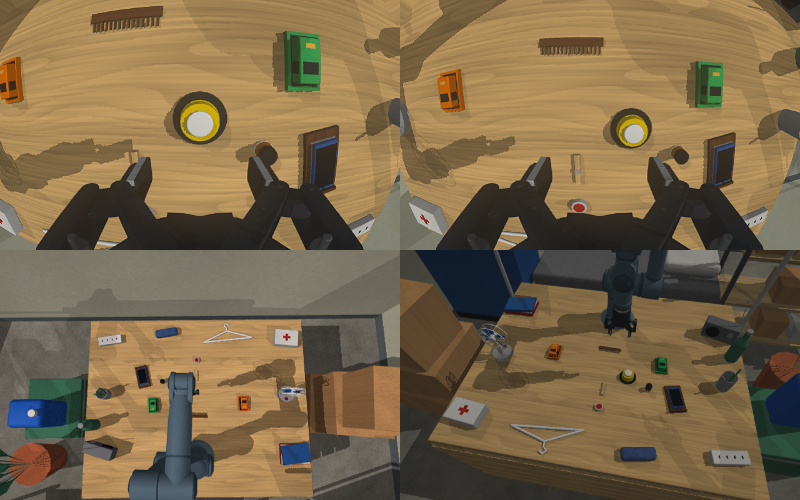

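The lantern stands within 1 mm of the pad centre. The phone and both packs are in place, the fan and cup are still standing, and the gripper is clear. Handing in.

```bash
python3 -c "
from plant import ctrl; print(ctrl.close_job())"
```

```text
the job is handed in; nothing more can be done
None
```

I handed the job in at about 53 s: the phone lies within about 1 mm of the rest's centre, both packs sit flat in their own bays about 2–3 mm off centre, the lantern went last and stands within about 1 mm of its pad's centre, and the fan and cup were left alone; no verdict came back.

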